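# Close the control box and lock its quarter-turn fastener

## Robot

A 6-joint arm with a two-finger parallel gripper is mounted at the origin on a cart in front of the work surface, level with it; the furniture and walls round the work are solid. World frame = base frame: x ahead of the robot, y to its left, z up, the work surface at z = 0. Lengths are in mm, angles in degrees, forces in N, time in s.
With the tool pointing down it reaches from about 350 to 850 mm from the base axis. Payload 8.1 kg.
Tool frame: the origin (TCP) lies at the very end of the fingers, on their centre line; the grasp point (between the pads) lies 19 mm behind it (pinch_z is the z of the grasp point in the tool frame, in mm); z points along the fingers, y is the direction in which the jaws open and shut (so a half turn about z gives the same grasp; the last joint's range is limited). The gripper opens to 85 mm and grips with 20 to 120 N. Pads are 22 mm wide; open, the fingers measure 114 mm over their backs; the gripper's body (76 mm by 85 mm) begins 54 mm behind the grasp point. The pads swing forward as they close: fully open they stand 13 mm farther back than shut.
Start: joints at [-79.034, 7.471, 85.268, -0, 87.261, -4.893], TCP at [163.988, -577.16, 231.292] pointing down, gripper open.
Joint ranges: [-169.43, 169.43], [-51.17, 129.36], [1.28, 143.12], [-76.62, 256.62], [0, 156.53], [-152.29, 152.29]. Speed limits (degrees/s): [136.94, 136.94, 159.86, 180, 180, 180].

## Interface

Orientations are given as [roll, pitch, yaw] about the fixed x, y, z axes, in that order (R = Rz(yaw) Ry(pitch) Rx(roll)).
In Python, from bench import * gives the robot as it stands.
- The arm moves only by the shell command python3 -m creep 'ROWS' [FORCE]. ROWS is a JSON object of lists of equal length, an entry for each row: "translation": the shift along the tool's x, y, z in mm, a list of three; "rotation": the turn, a rotation vector about the tool's x, y, z in rad, a list of three; "claw": the finger opening in mm, from 0 to 85.4. In form: {"translation": [[dx, dy, dz], ...], "rotation": [[ax, ay, az], ...], "claw": [claw, ...]}. A call has 1 to 10 rows; each row shifts and turns the commanded pose from where the row before left it, along the tool's axes as they then stand; what a row does not reach is not made up. A row lasts 1/10 s, in which the tool goes at most 50 mm and 8.59 degrees, less where a joint would pass 70% of its speed; a pose out of reach is approached as far as the arm can. A call is refused whole if a number of a shift passes 50 or a number of a turn 0.15, either way. A call with a gripper value outside its range is refused whole. The fingers move at their own pace and stop on an object; FORCE is the grip in N (left out, the last holds). Time passes only in rows, so rows that do not move let the fingers close. It gives the time, the measured TCP pose, the force and the opening at its end, in the units of the state.
- sense(): the state, without advancing time (a new reading comes with each control period).
- snapshot(name): name is "scene" or "side" or "wrist"; returns a dict with "frame" (480x640x3 uint8, red, green, blue), "intrinsics" (3x3 intrinsics, pixels), "dist" ([k1, k2, p1, p2, k3] as OpenCV has them; the pictures are not rectified), "extrinsics" (4x4, takes a point from camera to world coordinates). Camera axes: x right, y up, looking along -z (the intrinsics and any distortion apply to the point x, -y, -z); pixel columns grow to the right and rows downward; lengths in mm; the calibration is good to about 2 mm. A picture is of the moment at which its call begins. There is no depth.
- hand_in(): hands the job in, once; it reports no verdict.
The state is a dict: "time": time; "joint_pos": joint angles; "qd": joint speeds; "joint_efforts": joint torques, N m; "tool_pos": TCP position; "tcp_rot": TCP orientation; "ft_force": force on the tool from outside, world axes, zero at the start; "wrist_torque": the same for the moment, N m; "finger_gap": finger opening in mm.
Only numpy, scipy, OpenCV 4.12 (cv2) and the standard library are available. Lean on these libraries where they do the work, as an engineer would, in place of code of your own. Each camera call takes 0.05 s, during which the arm holds its last target.

## Task

The access lid of the grey control box stands ajar. Push the lid fully shut with your fingertips, then set a fingertip in the slot of the round quarter-turn fastener on the lid and turn it clockwise (seen from above) all the way to its stop, so that the lid is locked. Only push, gently: grip and lift nothing, and leave the things lying round the box where they are.

Things in the scene. Friction and masses are not known exactly. Their poses are not given: they have to be found in the camera images.
- control_box: Grey sheet-metal box bolted to the bench (it cannot move), 170 mm deep (its x) by 240 mm wide (its y), 65 mm high, with two small bolted feet on either side. Origin: centre of its underside, on the bench. Its x points away from the robot to the hinge side, y to the left, z up; it may be yawed by up to 0.35 rad.
- lid (a joint): Opening angle (rad) of the flat aluminium lid, 170 x 240 x 5 mm: 0 = fully shut (top then 70 mm above the bench), growing as it opens. It hinges on the box's upper far edge (box frame: the line x = +85 mm, z = 65 mm, along y); ajar, its front edge stands up. Stiff hinge: it stays where it is left; about 2 N down on the pad closes it.
- press_pad (a point): Middle of the top face of the black ribbed rubber pad (44 x 60 mm) near the lid's front edge at the left, where the lid is pushed down; 135 mm from the hinge line. In the box's frame with the lid shut: x = -50, y = +65, z = 72 mm.
- cam (a joint): Turn (rad) of the round fastener, growing clockwise from above: 0 = open (slot parallel to the hinge, slot_end at the right, by the red mark), 1.571 = locked at its stop (slot_end towards the robot, by the green mark). Friction holds it; about 4 N at slot_end turns it. Its tongue below the lid hooks under a keeper; turned before the lid is shut it lands on the keeper and blocks the lid.
- cam_axis (a point): Point on the fastener's turning axis, on the floor of its slot; lid shut, box frame: x = -20, y = -50, z = 72 mm. The fastener is a dark blue dial 100 mm across, 18 mm high above the lid, with a straight slot through its middle 38 mm wide, 16 mm deep, open at both ends, with a light grey floor. Two fingertips held shut fit in the slot together.
- slot_end (a point): Point in the slot 33 mm from the axis, 8 mm above the slot floor, midway between its walls, on the half that goes from the red mark (open) to the green mark (locked). It turns with the fastener. A fingertip set here and led round the axis pushes the slot wall; near the axis a fingertip would only spin idly.
- locked_end (a point): Point fixed on the lid where slot_end lies when the fastener is fully locked, 33 mm from the axis towards the robot.
- fan: Loose black axial fan 68 x 112 x 26 mm with leads; bystander, origin under it on the bench.
- spool: Loose blue spool of wire, 64 mm across, 39 mm high; bystander, origin centre of underside.
- yellow_driver: Loose yellow and black screwdriver 160 mm long, 26 mm high; bystander, origin under its middle.
- small_heatsink: Loose finned heat sink 30 x 30 x 12 mm lying just left of the box; bystander, origin centre of underside.
- capacitor: Loose black capacitor standing just right of the box, 18 mm across, 32 mm high; bystander, origin centre of underside.
- brick: Loose black power brick 44 x 99 x 30 mm; bystander, origin centre of underside.

How it is judged:
By the outcome, as a careful person would: the job done as asked, in the order asked, and still so for the second after the job is handed in, with the robot touching nothing.
It also fails if it takes over 48 s, if anything falls off the work surface, if the arm or the gripper's body presses on something with over 40 N, if the wrist force passes 120 N, or if a joint passes its speed limit or range.

## Working session

There is one attempt and no reset: what is moved stays moved. The work goes in short steps, Python scripts to look and compute and a shell command to move; the robot and the scene stay as the last step left them, time stands still between calls to the robot, and variables do not carry over. Pictures are saved under pics/ and viewed, and the job is handed in when it is done.

```bash
mkdir -p pics
cat > h.py <<'E'
from bench import *
import numpy as np, cv2
def save(n,f):
    s=snapshot(n); cv2.imwrite(f'pics/{f}.png',s['frame'][:,:,::-1]); np.savez(f'pics/{f}.npz',**{k:np.array(v) for k,v in s.items()}); return s
def load(f): return dict(np.load(f'pics/{f}.npz'))
def ray(s,px):
    u=cv2.undistortPoints(np.array([[px]],float),s['intrinsics'],np.array(s['dist'],float))[0,0]
    d=np.array([u[0],-u[1],-1.]);E=np.array(s['extrinsics']);return E[:3,3],E[:3,:3]@d
def onz(s,px,z):
    o,d=ray(s,px);return o+d*(z-o[2])/d[2]
def tri(s1,p1,s2,p2):
    o1,d1=ray(s1,p1);o2,d2=ray(s2,p2)
    t=np.linalg.lstsq(np.c_[d1,-d2],o2-o1,rcond=None)[0]
    a=o1+d1*t[0];b=o2+d2*t[1];return (a+b)/2,np.linalg.norm(a-b)
def proj(s,P):
    E=np.linalg.inv(s['extrinsics']);c=np.atleast_2d(P)@E[:3,:3].T+E[:3,3]
    c=c*[1,-1,-1];return cv2.projectPoints(c,np.zeros(3),np.zeros(3),s['intrinsics'],np.array(s['dist'],float))[0][:,0]
E
python3 - <<'E'
from h import *
for n in('scene','side','wrist'):
    s=save(n,n+'0');print(n,np.round(s['extrinsics'],2).tolist())
print(sense())
E
```

```text
scene [[-0.5, 0.43, -0.75, -489.47], [-0.86, -0.23, 0.45, 560.17], [0.02, 0.87, 0.49, 733.92], [0.0, 0.0, 0.0, 1.0]]
side [[0.98, 0.13, -0.18, 164.45], [-0.22, 0.58, -0.78, -1532.71], [-0.0, 0.8, 0.6, 1227.66], [0.0, 0.0, 0.0, 1.0]]
wrist [[0.27, 0.92, 0.3, 240.72], [-0.96, 0.26, 0.08, -555.19], [-0.0, -0.31, 0.95, 372.85], [0.0, 0.0, 0.0, 1.0]]
{'time': 0.15, 'joint_pos': array([-7.90335744e+01,  7.50902508e+00,  8.53149511e+01, -1.54877547e-04,
        8.72605723e+01, -4.89123706e+00]), 'qd': array([-0.01922454, -0.20069715, -0.11561036, -0.11627777,  0.04366929,
        0.01717211]), 'joint_efforts': array([ 2.22531153e-04, -5.70064831e+01, -5.01158416e+01, -8.60898672e-05,
        9.62523889e-03,  2.98921702e-05]), 'tool_pos': array([ 163.90772299, -576.74079007,  230.44514747]), 'tcp_rot': array([-1.79915746e+02, -7.05485634e-03,  1.58576650e+01]), 'ft_force': array([-0.25216507,  0.31395994, -0.46241416]), 'wrist_torque': array([ 0.01062357,  0.00772688, -0.01627262]), 'finger_gap': 85.34042508958578}
```

View pics/scene0.png

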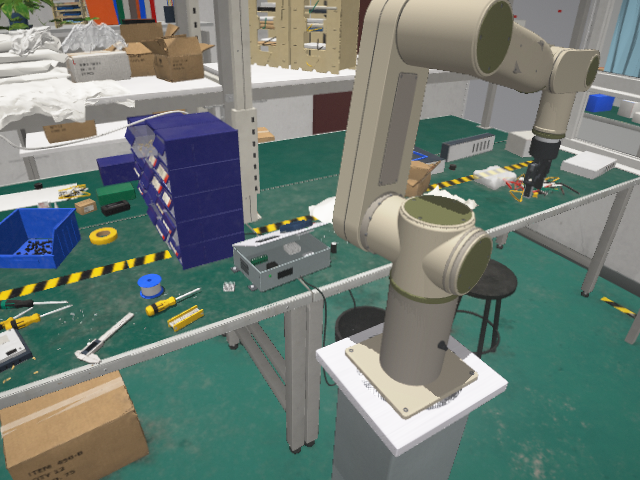

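View pics/side0.png

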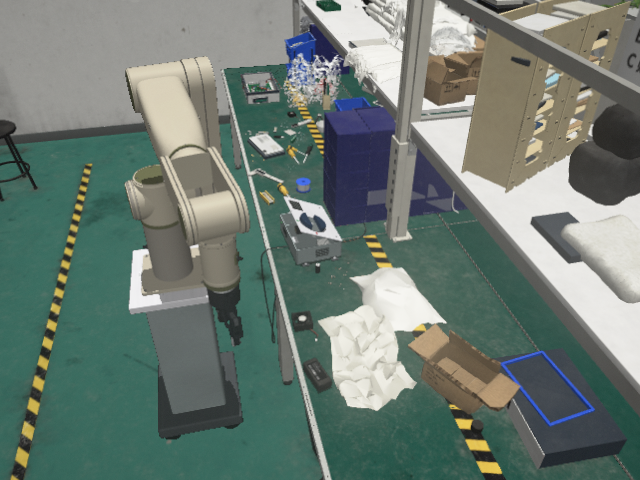

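View pics/wrist0.png

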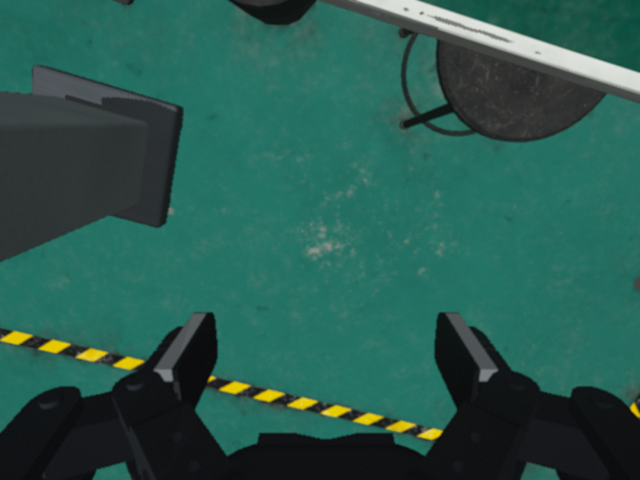

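The scene view shows the box around (282,262) with its lid ajar. The side view has the box around (312,235), with the dial at (313,222) and the driver, spool, fan and brick nearby. I'll zoom in.

Run:
```python
from h import *
f=cv2.imread('pics/side0.png')[160:290,240:380];cv2.imwrite('pics/side0z.png',cv2.resize(f,None,fx=4.5,fy=4.5,interpolation=cv2.INTER_CUBIC))
f=cv2.imread('pics/scene0.png')[205:305,200:350];cv2.imwrite('pics/scene0z.png',cv2.resize(f,None,fx=5,fy=5,interpolation=cv2.INTER_CUBIC))
s=load('side0')
for n,p in dict(boxfrontbot=(291,263),dial=(313,222),spool=(303,190),cap=(317,271),fan=(302,320),brick=(317,373)).items(): print(n,onz(s,p,0).round())
s=load('scene0')
for n,p in dict(a=(240,288),b=(330,263),c=(264,290)).items(): print(n,onz(s,p,0).round())
```

```text
boxfrontbot [416. -51.   0.]
dial [550. 184.   0.]
spool [562. 432.   0.]
cap [ 497. -116.    0.]
fan [ 396. -341.    0.]
brick [ 394. -558.    0.]
a [461. 224.   0.]
b [447. -68.   0.]
c [420. 168.   0.]
```

View pics/side0z.png

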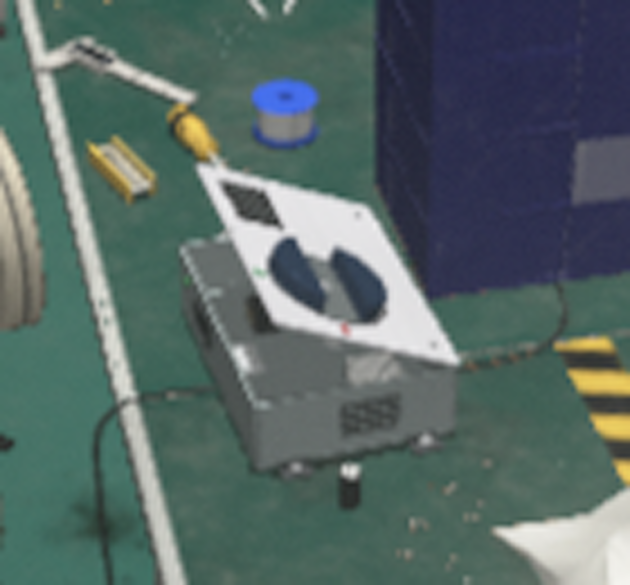

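View pics/scene0z.png

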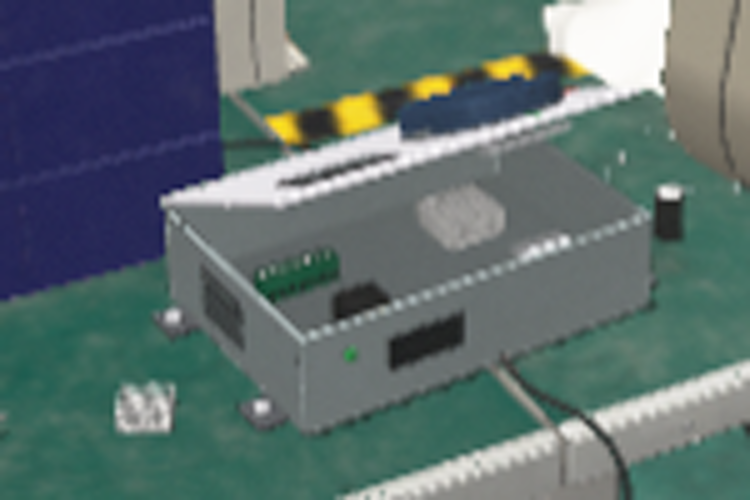

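Run:
```python
from h import *
S=load('side0');C=load('scene0')
zs=lambda x,y:(240+(x+.5)/4.5-.5,160+(y+.5)/4.5-.5)
zc=lambda x,y:(200+(x+.5)/5-.5,205+(y+.5)/5-.5)
pts={'FL':(zc(300,340),zs(182,247)),'FR':(zc(651,213),zs(250,410)),'BL':(zc(166,205),None),'BR':(None,zs(459,361))}
for n,(c,s) in pts.items():
    if c:print(n,'scene',onz(C,c,65).round(1))
    if s:print(n,'side',onz(S,s,65).round(1))
    if c and s:print(tri(C,c,S,s))
# lid front corners
print('lid FR(side) FL(side)')
for p in (zc(275,207),):print('lidFL? ',tri(C,p,S,zs(198,163)))
```

```text
FL scene [416.3 180.4  65. ]
FL side [416.9 170.8  65. ]
(array([418.92461467, 178.34015947,  61.28208975]), np.float64(3.079752111013972))
FR scene [437.5 -58.3  65. ]
FR side [429.6 -65.7  65. ]
(array([433.36625218, -58.9081261 ,  63.37638506]), np.float64(8.191099356182505))
BL scene [584.9 191.6  65. ]
BR side [606.1 -40.3  65. ]
lid FR(side) FL(side)
lidFL?  (array([435.54612779, 182.88610328, 139.79166622]), np.float64(0.47392626420465234))
```

```bash
python3 -m creep '{"translation":[[0,0,-7],[0,0,-7],[0,0,-7],[0,0,-7],[0,0,-7],[0,0,-7],[0,0,-7],[0,0,-7],[0,0,-7],[0,0,-7]],"rotation":[[0,0,-0.13],[0,0,-0.13],[0,0,-0.13],[0,0,-0.13],[0,0,-0.13],[0,0,-0.13],[0,0,-0.13],[0,0,-0.13],[0,0,-0.13],[0,0,-0.13]],"claw":[0,0,0,0,0,0,0,0,0,0]}' 30
```

```text
time: 1.15
tool_pos: [163.9, -577.0, 301.1]
tcp_rot: [-180.0, -0.0, 90.6]
ft_force: [-0.0, -0.3, 0.3]
finger_gap: 0.3
```

```bash
python3 -m creep '{"translation":[[44,20,0],[44,20,0],[44,20,0],[44,20,0],[44,20,0],[44,20,0],[44,20,0],[44,20,0],[44,20,0],[44,20,0]],"rotation":[[0,0,0],[0,0,0],[0,0,0],[0,0,0],[0,0,0],[0,0,0],[0,0,0],[0,0,0],[0,0,0],[0,0,0]],"claw":[0,0,0,0,0,0,0,0,0,0]}'
python3 -m creep '{"translation":[[44,20,0],[44,20,0],[44,20,0],[44,20,0],[44,20,0],[10,5,0],[0,0,0]],"rotation":[[0,0,0],[0,0,0],[0,0,0],[0,0,0],[0,0,0],[0,0,0],[0,0,0]],"claw":[0,0,0,0,0,0,0]}'
python3 - <<'E'
from h import *
for n in('side','wrist'):
    s=save(n,n+'1')
print(s['intrinsics'],s['dist'],s['extrinsics'].round(2).tolist())
f=cv2.imread('pics/side1.png')[160:290,240:380];cv2.imwrite('pics/side1z.png',cv2.resize(f,None,fx=4.5,fy=4.5,interpolation=cv2.INTER_CUBIC))
E
```

```text
time: 2.15
tool_pos: [361.6, -134.1, 301.3]
tcp_rot: [180.0, 0.0, 90.3]
ft_force: [2.0, -0.7, -1.3]
finger_gap: 0.2
time: 2.85
tool_pos: [464.9, 96.2, 300.6]
tcp_rot: [-179.9, 0.0, 90.5]
ft_force: [0.3, -0.7, 0.3]
finger_gap: 0.1
[[376.58027417   0.         325.55610045]
 [  0.         376.58027417 242.53175706]
 [  0.           0.           1.        ]] [0.01338266 0.         0.         0.         0.        ] [[1.0, -0.01, -0.0, 465.26], [0.01, 0.95, 0.31, 173.87], [-0.0, -0.31, 0.95, 443.25], [0.0, 0.0, 0.0, 1.0]]
```

View pics/wrist1.png

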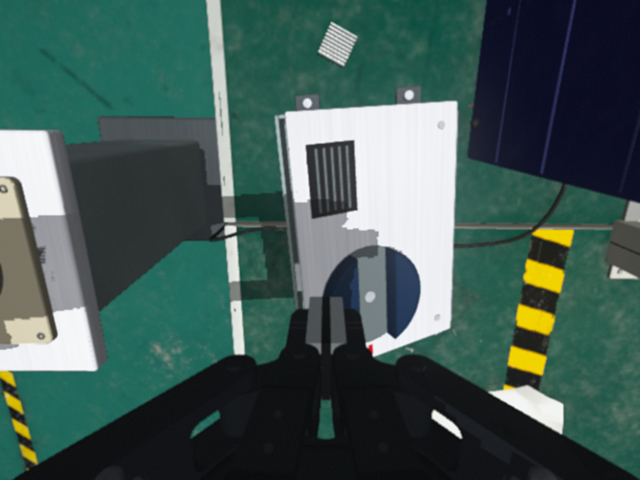

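The wrist view shows the lid from above. The hinge corners are at (457,101) and (451,328), the front-left corner at (287,112), the pad at about (331,179) and the dial axis at about (370,297). The slot runs along y, so the fastener is open.

Run:
```python
from h import *
W=load('wrist1')
f=W['frame'][:,:,::-1]
hs=cv2.cvtColor(f,cv2.COLOR_BGR2HSV)
bl=onz(W,(457,101),70);br=onz(W,(452,328.5),70)
print('hinge',bl.round(1),br.round(1),np.hypot(*(bl-br)[:2]))
yv=(bl-br)[:2];yv/=np.hypot(*yv);yaw=np.arctan2(-yv[0],yv[1]);print('yaw',yaw)
R=np.array([[np.cos(yaw),-np.sin(yaw)],[np.sin(yaw),np.cos(yaw)]])
c=((bl+br)/2)[:2]-R@[85,0];print('box',c)
print('boxFL', onz(W,(277,115),65), c+R@[-85,120])
c1=c
# pad position at lid angle a: project for compare
for a in (0.3,.35,.4,.45,.5):
    def L(x,y,z): # shut box coords -> world
        dx,dz=x-85,z-65
        X=85+dx*np.cos(a)+dz*np.sin(a); Z=65-dx*np.sin(a)+dz*np.cos(a)
        return np.r_[c+R@[X,y],Z]
    P=[L(-50,65,72),L(-20,-50,72),L(-85,120,70),L(-85,120,65)]
    print(a,proj(W,P).round(0).tolist(),proj(load('side0'),P).round(0).tolist(),P[0].round(0))
```

```text
hinge [586.4 191.6  70. ] [608.1 -47.2  70. ] 239.86780293719912
yaw 0.09065624217193703
box [512.60455188  64.50887553]
boxFL [418.68053668 178.54171243  65.        ] [417.08974736 176.32087004]
0.3 [[325.0, 179.0], [364.0, 291.0], [278.0, 116.0], [277.0, 116.0]] [[294.0, 209.0], [311.0, 227.0], [282.0, 201.0], [281.0, 202.0]] [465. 125. 112.]
0.35 [[328.0, 180.0], [366.0, 293.0], [280.0, 115.0], [279.0, 116.0]] [[295.0, 208.0], [311.0, 225.0], [282.0, 199.0], [282.0, 201.0]] [467. 126. 118.]
0.4 [[332.0, 180.0], [369.0, 295.0], [283.0, 115.0], [282.0, 115.0]] [[296.0, 206.0], [312.0, 224.0], [283.0, 198.0], [283.0, 199.0]] [470. 126. 124.]
0.45 [[335.0, 181.0], [372.0, 297.0], [287.0, 114.0], [285.0, 115.0]] [[296.0, 205.0], [313.0, 223.0], [284.0, 196.0], [283.0, 197.0]] [473. 126. 130.]
0.5 [[340.0, 182.0], [376.0, 299.0], [292.0, 114.0], [289.0, 114.0]] [[297.0, 203.0], [313.0, 222.0], [285.0, 194.0], [284.0, 195.0]] [477. 127. 136.]
```

View pics/side1z.png

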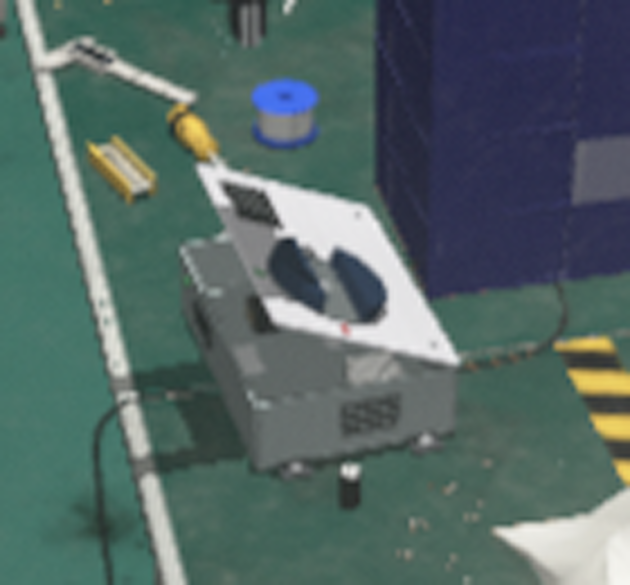

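```bash
python3 -m creep '{"translation":[[15,3,-0],[15,3,40],[0,0,40],[0,0,40],[0,0,30],[0,0,0]],"rotation":[[0,0,0],[0,0,0],[0,0,0],[0,0,0],[0,0,0],[0,0,0]],"claw":[0,0,0,0,0,0]}'
python3 -m creep '{"translation":[[0,0,5],[0,0,5],[0,0,5],[0,-1,5],[0,-1,5],[0,-1,5],[0,-2,5],[0,0,0]],"rotation":[[0,0,0],[0,0,0],[0,0,0],[0,0,0],[0,0,0],[0,0,0],[0,0,0],[0,0,0]],"claw":[0,0,0,0,0,0,0,0]}'
```

```text
time: 3.55
tool_pos: [467.2, 122.4, 146.6]
tcp_rot: [-179.5, 0.1, 90.2]
ft_force: [-0.7, 0.2, -0.9]
finger_gap: 0.0
time: 4.35
tool_pos: [465.0, 124.6, 115.3]
tcp_rot: [-179.9, 0.0, 90.3]
ft_force: [0.7, -0.1, 0.2]
finger_gap: 0.2
```

Run:
```python
from h import *
s=save('wrist','wrist2');print(sense()['ft_force'])
```

```text
[-0.45577743 -0.47454965 -0.08270498]
```

View pics/wrist2.png

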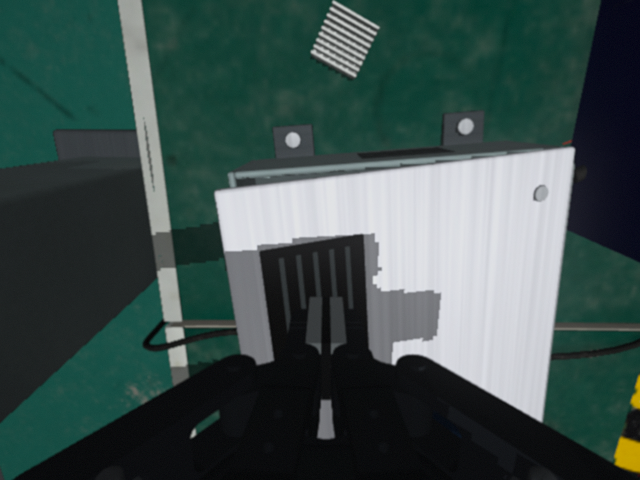

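The fingertips at (325,305) are over the middle of the pad and the lid is still ajar. I'll keep pressing down slowly.

```bash
python3 -m creep '{"translation":[[0,-1,5],[0,-1,5],[0,-1,5],[0,-1,5],[0,-1,5],[0,-1,5],[0,0,0]],"rotation":[[0,0,0],[0,0,0],[0,0,0],[0,0,0],[0,0,0],[0,0,0],[0,0,0]],"claw":[0,0,0,0,0,0,0]}'
python3 -m creep '{"translation":[[0,0,4],[0,0,3],[0,0,3],[0,0,0]],"rotation":[[0,0,0],[0,0,0],[0,0,0],[0,0,0]],"claw":[0,0,0,0]}'
```

```text
time: 5.1
tool_pos: [459.1, 124.6, 85.3]
tcp_rot: [-179.9, 0.0, 90.3]
ft_force: [0.0, -0.0, -0.5]
finger_gap: 0.4
time: 5.5
tool_pos: [459.6, 124.6, 75.8]
tcp_rot: [-180.0, 0.0, 90.3]
ft_force: [0.1, -0.1, 0.4]
finger_gap: 0.2
```

```bash
python3 -m creep '{"translation":[[0,0,2],[0,0,2],[0,0,1],[0,0,0]],"rotation":[[0,0,0],[0,0,0],[0,0,0],[0,0,0]],"claw":[0,0,0,0]}'
python3 - <<'E'
from h import *
s=save('wrist','wrist3');print(sense()['ft_force'],sense()['tool_pos'])
s=save('side','side3')
f=cv2.imread('pics/side3.png')[160:290,240:380];cv2.imwrite('pics/side3z.png',cv2.resize(f,None,fx=4.5,fy=4.5,interpolation=cv2.INTER_CUBIC))
E
```

```text
time: 5.9
tool_pos: [459.9, 124.7, 72.0]
tcp_rot: [180.0, 0.0, 90.3]
ft_force: [-4.4, -0.7, 8.5]
finger_gap: -0.0
[-4.17998843 -1.25987205  8.9477318 ] [459.88645879 124.67116541  71.97329114]
```

View pics/wrist3.png

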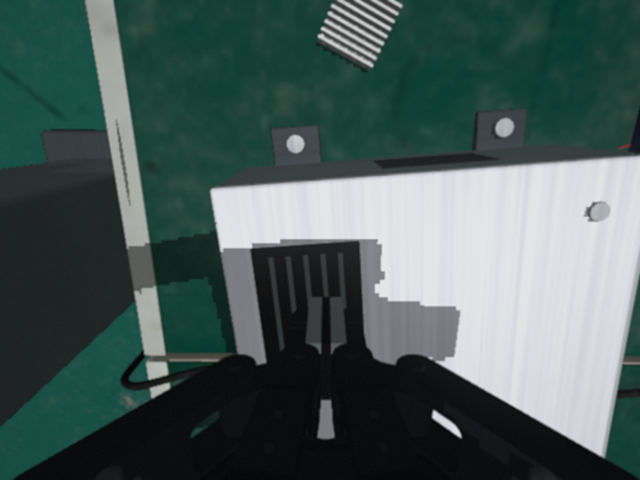

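View pics/side3z.png

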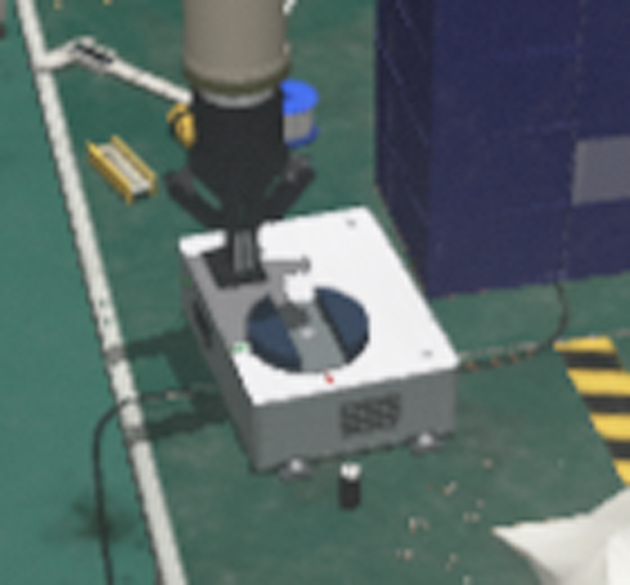

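The lid is now flush: the side view shows no gap, and contact at z=72 reads about 9 N. Next I'll lift off and look at the dial.

```bash
python3 -m creep '{"translation":[[0,0,-30],[0,0,-45],[0,0,-45],[-45,10,-8],[-45,10,0],[-45,10,0],[-45,8,0],[-5,0,0],[0,0,0]],"rotation":[[0,0,0],[0,0,0],[0,0,0],[0,0,0],[0,0,0],[0,0,0],[0,0,0],[0,0,0],[0,0,0]],"claw":[0,0,0,0,0,0,0,0,0]}'
python3 - <<'E'
from h import *
s=save('wrist','wrist4');print(sense()['ft_force'],sense()['tool_pos'])
f=s['frame'];hs=cv2.cvtColor(f,cv2.COLOR_RGB2HSV)
c=np.array([512.6,64.5]);yaw=.0907
R=np.array([[np.cos(yaw),-np.sin(yaw)],[np.sin(yaw),np.cos(yaw)]])
g=f[:,:,::-1].copy()
for x,y,z in((-20,-50,72),(-20,-83,72),(-20,-17,72),(-53,-50,72),(-85,120,70),(-85,-120,70),(85,120,70),(85,-120,70)):
    p=proj(s,np.r_[c+R@[x,y],z])[0];print((x,y),p.round(1));cv2.circle(g,tuple(int(round(v)) for v in p),2,(0,0,255),-1)
cv2.imwrite('pics/wrist4m.png',g)
E
```

```text
time: 6.9
tool_pos: [498.8, -61.3, 199.0]
tcp_rot: [-180.0, -0.0, 90.2]
ft_force: [-0.4, 1.1, -0.3]
finger_gap: -0.2
[-0.77680536  0.01195488  0.06651681] [498.70119868 -60.09296801 198.99191359]
(-20, -50) [322.1 128.2]
(-20, -83) [326.3 176.5]
(-20, -17) [317.4  75.7]
(-53, -50) [274.2 132.6]
(-85, 120) [ 175.1 -186.6]
(-85, -120) [244.5 233.2]
(85, 120) [ 489.1 -224.8]
(85, -120) [472.5 213.5]
```

View pics/wrist4m.png

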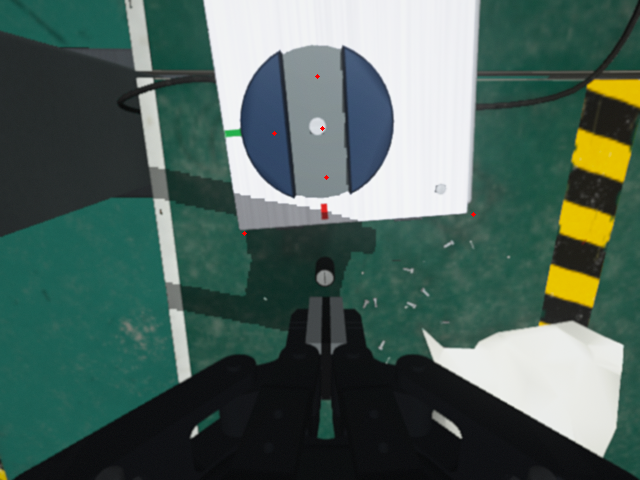

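The dial is seen whole, with its hub at (317,126). The predicted point (322,128) is a few mm off, and the right lid corners are at about (239,231) and (467,214). I'll refine the position.

Run:
```python
from h import *
s=load('wrist4')
ax=onz(s,(317.5,126),73);print(ax)
a=onz(s,(239,230),70);b=onz(s,(467.5,213.5),70);d=b-a;print(a,b,np.hypot(*d[:2]))
yaw=np.arctan2(d[1],d[0]);print('yaw',yaw)
hs=cv2.cvtColor(s['frame'],cv2.COLOR_RGB2HSV)
m=((hs[...,0]>100)&(hs[...,0]<125)&(hs[...,1]>90)).astype(np.uint8);m[230:]=0;m[:,:230]=0;m[:,400:]=0
n,l,st,ce=cv2.connectedComponentsWithStats(m);print(st[1:][st[1:,4]>200])
k=np.concatenate([np.argwhere(l==i)[:,::-1] for i in range(1,n) if st[i,4]>200]).astype(np.float32)
(cx,cy),r=cv2.minEnclosingCircle(k);print(cx,cy,r,onz(s,(cx,cy),88))
for yw in(yaw,.09):
  R=np.array([[np.cos(yw),-np.sin(yw)],[np.sin(yw),np.cos(yw)]])
  print('end',ax[:2]+R@[0,-33],'locked',ax[:2]+R@[-33,0])
print(sense()['tool_pos'],sense()['tcp_rot'])
```

```text
[494.11740757  14.30315075  73.        ]
[434.88991911 -60.22221509  70.        ] [604.42532542 -47.28307359  70.        ] 170.02845459660227
yaw 0.07617350298364557
[[ 344   48   49  144 4746]
 [ 241   53   53  144 4804]]
316.5 121.0 78.73541259765625 [493.80111041  17.53540414  88.        ]
end [496.62870293 -18.60115589] locked [461.21310093  11.79185539]
end [497.08339969 -18.56328944] locked [461.25096738  11.33715863]
[498.70119868 -60.09296801 198.99191359] [-1.79971629e+02 -3.51186599e-02  9.02646184e+01]
```

```bash
python3 -m creep '{"translation":[[21,-1,0],[21,-1,20],[0,0,30],[0,0,30],[0,0,15],[0,0,0]],"rotation":[[0,0,0],[0,0,-0.035],[0,0,-0.035],[0,0,0],[0,0,0],[0,0,0]],"claw":[0,0,0,0,0,0]}'
python3 - <<'E'
from h import *
s=save('wrist','wrist5');print(sense()['ft_force'],sense()['tool_pos'],sense()['tcp_rot'])
s=save('side','side5')
f=cv2.imread('pics/side5.png')[160:290,240:380];cv2.imwrite('pics/side5z.png',cv2.resize(f,None,fx=4.5,fy=4.5,interpolation=cv2.INTER_CUBIC))
E
```

```text
time: 7.55
tool_pos: [494.5, -16.7, 101.8]
tcp_rot: [-179.7, -0.1, 94.4]
ft_force: [-0.7, -0.2, -0.7]
finger_gap: 0.1
[ 0.010005   -0.53927854 -0.58444035] [495.88225137 -17.17555001 103.78946417] [-1.79889535e+02 -3.52395349e-02  9.44119683e+01]
```

View pics/wrist5.png

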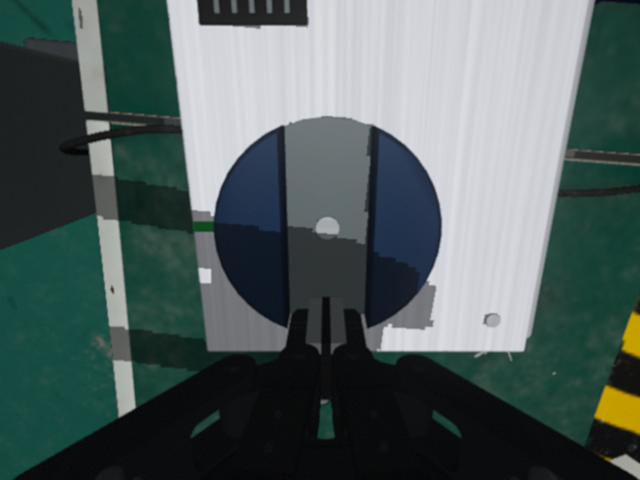

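View pics/side5z.png

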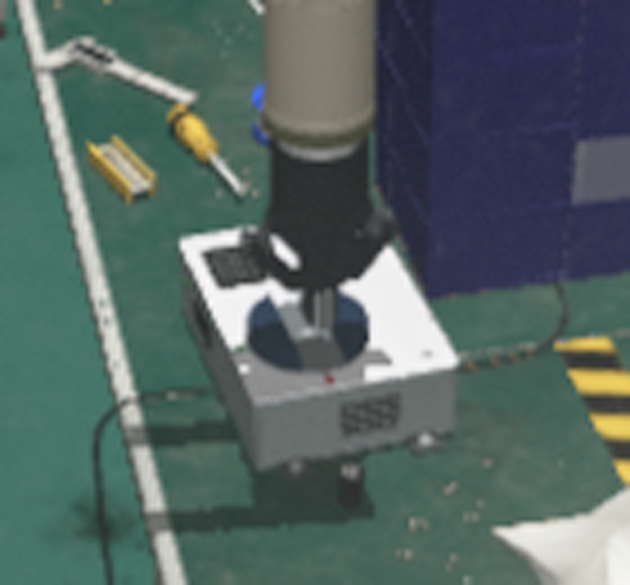

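The fingertips at (325,310) are centred in the slot (walls at x=288 and 368). Now I'll descend into it.

```bash
python3 -m creep '{"translation":[[0,0,8],[0,0,8],[0,0,6],[0,0,2],[0,0,0]],"rotation":[[0,0,0],[0,0,0],[0,0,0],[0,0,0],[0,0,0]],"claw":[0,0,0,0,0]}'
```

```text
time: 8.15
tool_pos: [496.2, -18.2, 79.8]
tcp_rot: [-179.9, -0.0, 94.3]
ft_force: [0.0, -0.1, 0.6]
finger_gap: -0.1
```

```bash
python3 -m creep '{"translation":[[0,-3,0],[0,-3,0],[0,-3,0],[0,0,0]],"rotation":[[0,0,0],[0,0,0],[0,0,0],[0,0,0]],"claw":[0,0,0,0]}'
python3 -m creep '{"translation":[[1,-3.3,0],[1,-3.3,0],[1,-3.3,0],[1,-3.3,0],[0,0,0]],"rotation":[[0,0,0.1],[0,0,0.1],[0,0,0.1],[0,0,0.1],[0,0,0]],"claw":[0,0,0,0,0]}'
python3 - <<'E'
from h import *
s=save('wrist','wrist6')
E
```

```text
time: 8.55
tool_pos: [487.3, -18.9, 80.4]
tcp_rot: [180.0, 0.0, 94.4]
ft_force: [-0.3, -0.1, 0.3]
finger_gap: -0.1
time: 9.05
tool_pos: [475.8, -14.1, 81.4]
tcp_rot: [179.9, -0.0, 71.3]
ft_force: [0.6, -0.8, 4.9]
finger_gap: 0.2
```

View pics/wrist6.png

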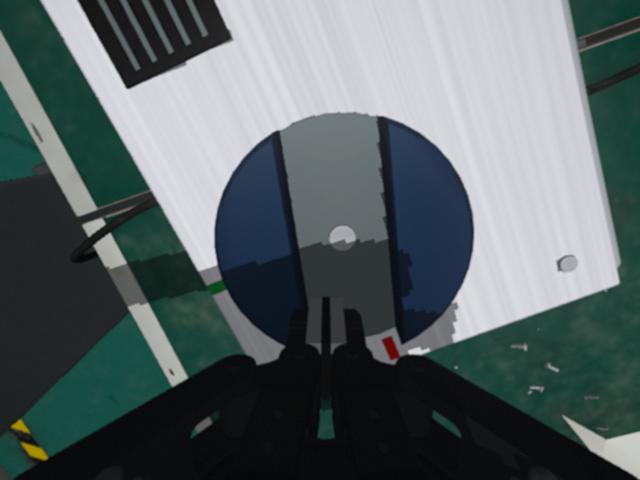

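The dial is turning with the finger, which bears on the left slot wall. I'll continue the arc.

```bash
python3 -m creep '{"translation":[[1,-3.3,-0.5],[1,-3.3,0],[1,-3.3,0],[1,-3.3,0],[1,-3.3,0],[1,-3.3,0],[0,0,0]],"rotation":[[0,0,0.1],[0,0,0.1],[0,0,0.1],[0,0,0.1],[0,0,0.1],[0,0,0.1],[0,0,0]],"claw":[0,0,0,0,0,0,0]}'
python3 - <<'E'
from h import *
s=save('wrist','wrist7')
E
```

```text
time: 9.8
tool_pos: [462.4, 1.6, 81.4]
tcp_rot: [179.9, -0.1, 37.1]
ft_force: [2.3, -1.1, 4.2]
finger_gap: -0.1
```

View pics/wrist7.png

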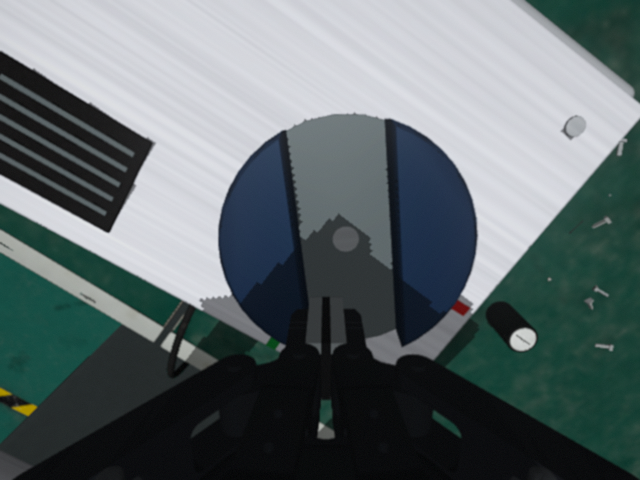

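```bash
python3 -m creep '{"translation":[[1,-3.3,0],[1,-3.3,0],[1,-3.3,0],[1,-3.3,0],[0,0,0]],"rotation":[[0,0,0.1],[0,0,0.1],[0,0,0.1],[0,0,0.1],[0,0,0]],"claw":[0,0,0,0,0]}'
python3 -m creep '{"translation":[[1,-3.3,0],[1,-3.3,0],[0,0,0]],"rotation":[[0,0,0.1],[0,0,0.07],[0,0,0]],"claw":[0,0,0]}'
```

```text
time: 10.35
tool_pos: [459.8, 14.9, 81.4]
tcp_rot: [180.0, -0.1, 14.3]
ft_force: [3.9, -1.4, 3.4]
finger_gap: -0.1
time: 10.65
tool_pos: [460.6, 21.6, 81.4]
tcp_rot: [180.0, -0.1, 4.6]
ft_force: [3.8, -3.3, 5.4]
finger_gap: -0.2
```

```bash
python3 -m creep '{"translation":[[0,-2,0],[0,0,0]],"rotation":[[0,0,0],[0,0,0]],"claw":[0,0]}'
python3 -m creep '{"translation":[[0,-2,0],[0,0,0]],"rotation":[[0,0,0],[0,0,0]],"claw":[0,0]}'
python3 - <<'E'
from h import *
s=save('wrist','wrist8')
s=save('side','side8')
f=cv2.imread('pics/side8.png')[160:290,240:380];cv2.imwrite('pics/side8z.png',cv2.resize(f,None,fx=4.5,fy=4.5,interpolation=cv2.INTER_CUBIC))
E
```

```text
time: 10.85
tool_pos: [460.8, 23.3, 81.4]
tcp_rot: [179.9, -0.1, 4.8]
ft_force: [5.7, -4.6, 3.2]
finger_gap: -0.3
time: 11.05
tool_pos: [460.8, 24.4, 81.4]
tcp_rot: [179.8, -0.2, 4.8]
ft_force: [7.5, -9.0, 1.4]
finger_gap: -0.0
```

View pics/wrist8.png

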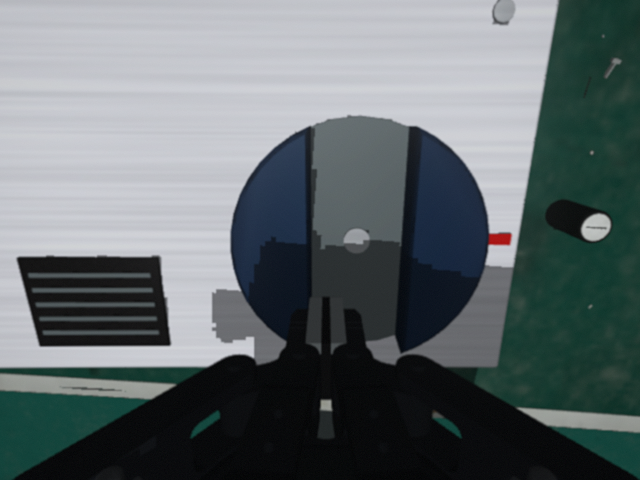

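```bash
python3 -m creep '{"translation":[[0,-2,0],[0,0,0],[0,0,0]],"rotation":[[0,0,0],[0,0,0],[0,0,0]],"claw":[0,0,0]}'
python3 -m creep '{"translation":[[0,-2,0],[0,0,0],[0,0,0]],"rotation":[[0,0,0],[0,0,0],[0,0,0]],"claw":[0,0,0]}'
```

```text
time: 11.45
tool_pos: [460.9, 24.8, 81.4]
tcp_rot: [179.7, -0.2, 4.7]
ft_force: [8.4, -17.7, -0.2]
finger_gap: -0.5
time: 11.75
tool_pos: [460.9, 25.2, 81.5]
tcp_rot: [179.5, -0.2, 4.7]
ft_force: [7.8, -25.9, -1.7]
finger_gap: 0.2
```

The finger is against a hard stop: 26 N with only 0.4 mm of movement. I'll back off, lift and inspect.

```bash
python3 -m creep '{"translation":[[0,4,0],[0,4,0],[0,3,0],[0,0,-10],[0,0,-30],[0,0,-40],[-20,0,-40],[-40,0,0],[0,0,0]],"rotation":[[0,0,0],[0,0,0],[0,0,0],[0,0,0],[0,0,0],[0,0,0],[0,0,0],[0,0,0],[0,0,0]],"claw":[0,0,0,0,0,0,0,0,0]}'
python3 - <<'E'
from h import *
s=save('wrist','wrist9')
print(sense()['ft_force'])
W=s
s=save('side','side9')
f=cv2.imread('pics/side9.png')[160:290,240:380];cv2.imwrite('pics/side9z.png',cv2.resize(f,None,fx=4.5,fy=4.5,interpolation=cv2.INTER_CUBIC))
E
```

```text
time: 12.65
tool_pos: [396.8, 14.5, 201.3]
tcp_rot: [-180.0, 0.0, 4.6]
ft_force: [-0.3, -0.2, -1.6]
finger_gap: -0.3
[ 0.64760965 -0.30511478  0.72565328]
```

View pics/wrist9.png

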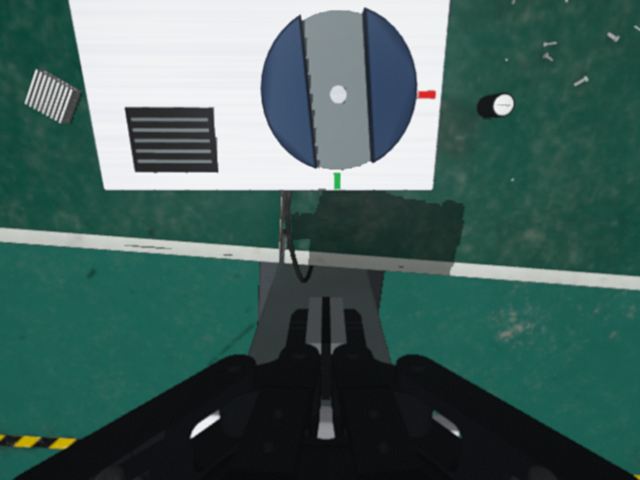

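View pics/side9z.png

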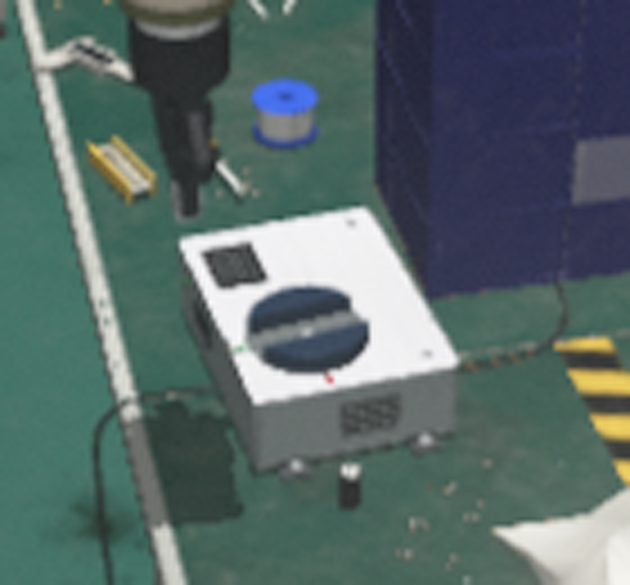

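The lid is shut and the slot points at the green mark (337,180). I'll measure its angle from the blue half-dial edges.

```bash
python3 - <<'E'
from h import *
def ang(n,roi):
    s=load(n);hs=cv2.cvtColor(s['frame'],cv2.COLOR_RGB2HSV)
    m=((hs[...,0]>100)&(hs[...,0]<125)&(hs[...,1]>90)).astype(np.uint8)
    k=np.zeros_like(m);x0,y0,x1,y1=roi;k[y0:y1,x0:x1]=1;m&=k
    n_,l,st,ce=cv2.connectedComponentsWithStats(m)
    for i in range(1,n_):
        if st[i,4]<1000:continue
        c=max(cv2.findContours((l==i).astype(np.uint8),0,cv2.CHAIN_APPROX_NONE)[0],key=len)[:,0]
        P=np.array([onz(s,tuple(map(float,q)),88)[:2] for q in c])
        # chord = longest straight edge: ransac-free: farthest pair of points
        D=np.linalg.norm(P[:,None]-P[None],axis=2);a,b=np.unravel_index(D.argmax(),D.shape)
        d=P[b]-P[a];print(n,st[i],'chord',D.max().round(1),'angle',np.degrees(np.arctan2(d[1],d[0])).round(1)%180,P.mean(0).round(1))
ang('wrist4',(230,30,400,215));ang('wrist9',(250,0,425,175))
s=load('wrist9')
a=onz(s,(105,189.5),70);b=onz(s,(434,189.5),70);print(a,b,np.degrees(np.arctan2(*(a-b)[1::-1])))
E
python3 - <<'E'
from h import *
s=load('wrist9')['frame'][0:200,240:450,::-1];cv2.imwrite('pics/w9z.png',cv2.resize(s,None,fx=3,fy=3,interpolation=cv2.INTER_CUBIC))
E
```

```text
wrist4 [ 344   48   49  144 4746] chord 87.2 angle 94.5 [523.5  18.1]
wrist4 [ 241   53   53  144 4804] chord 87.8 angle 94.5 [464.2  13.5]
wrist9 [ 366   10   50  151 5186] chord 87.4 angle 10.0 [500.1 -14.6]
wrist9 [ 262   17   54  150 4957] chord 87.8 angle 10.699999999999989 [490.  44.]
[415.8094389  177.27966511  70.        ] [435.00131981 -61.5210755   70.        ] 94.59485781822262
```

View pics/w9z.png

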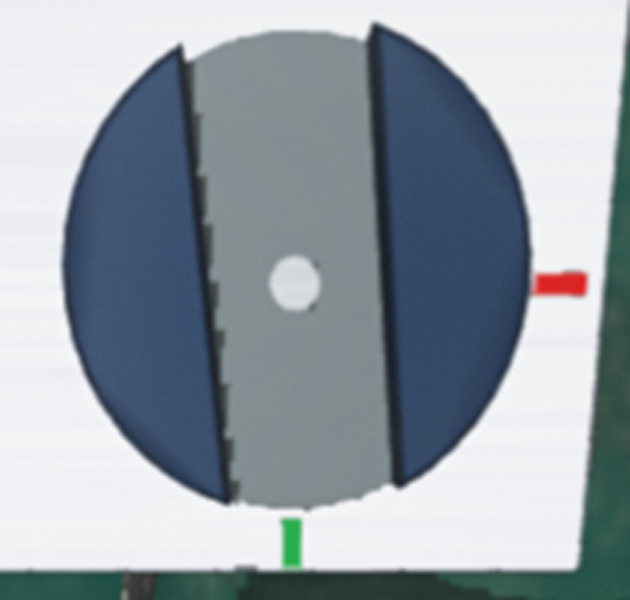

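The dial has turned only about 84°, from 94.5° to about 10.3° against the box's 4.5°. I'll check what the slot angle was during the push (wrist8).

Run:
```python
from h import *
def edge(n,rows,xr,side):
    s=load(n);hs=cv2.cvtColor(s['frame'],cv2.COLOR_RGB2HSV)
    m=((hs[...,0]>100)&(hs[...,0]<125)&(hs[...,1]>90))
    P=[]
    for r in rows:
        xs=np.where(m[r,xr[0]:xr[1]])[0]+xr[0]
        if len(xs): P.append(onz(s,(float(xs.max() if side=='L' else xs.min()),float(r)),88)[:2])
    P=np.array(P,np.float32);v=cv2.fitLine(P,cv2.DIST_HUBER,0,.01,.01).ravel();print(n,side,'angle',np.degrees(np.arctan2(v[1],v[0]))%180,v[2:])
edge('wrist8',range(140,230,3),(220,345),'L');edge('wrist8',range(140,235,3),(380,495),'R')
edge('wrist9',range(25,160,3),(255,335),'L');edge('wrist9',range(15,155,3),(345,425),'R')
```

```text
wrist8 L angle 7.522665 [520.93195   36.240112]
wrist8 R angle 177.24379 [519.91534    -1.0467647]
wrist9 L angle 10.279635 [492.3802   34.35713]
wrist9 R angle 9.408736 [498.9525    -4.506631]
```

Run:
```python
from h import *
s=load('wrist8')['frame'][100:400,200:500,::-1];cv2.imwrite('pics/w8z.png',cv2.resize(s,None,fx=2,fy=2,interpolation=cv2.INTER_CUBIC))
```

```text
(no output)
```

View pics/w8z.png

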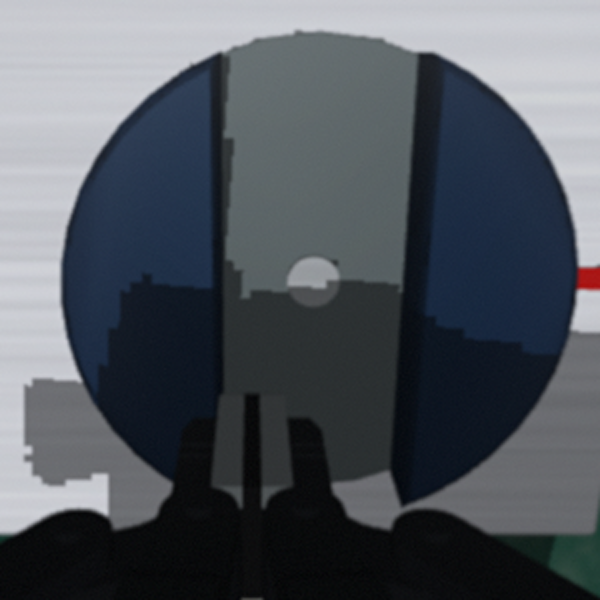

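View pics/side8z.png

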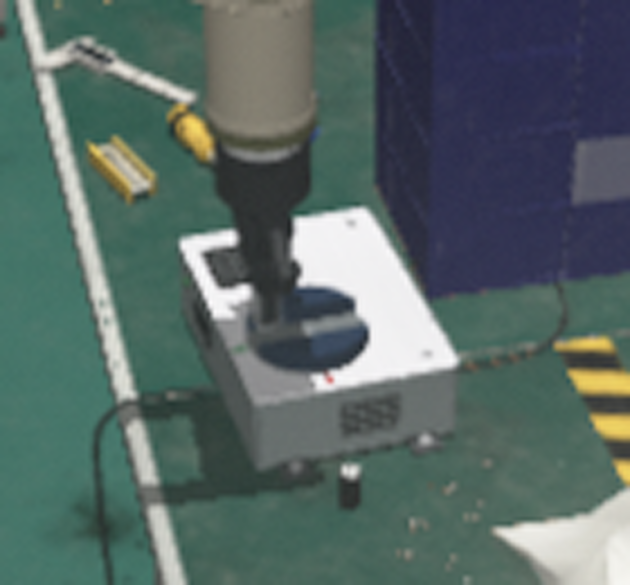

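At wrist8 the slot was parallel to the lid's sides, which is locked. Backing off then dragged it about 6° the other way. The steady z=81.4 with upward force shows the finger knuckles were rubbing on the dial's top. I'll go back in a little higher (z≈84), turn to the stop again, and lift before backing off.

```bash
python3 -m creep '{"translation":[[32,5,0],[31.5,5.5,0],[0,0,40],[0,0,40],[0,0,20],[0,0,0]],"rotation":[[0,0,0],[0,0,0],[0,0,0],[0,0,0],[0,0,0],[0,0,0]],"claw":[0,0,0,0,0,0]}'
python3 -m creep '{"translation":[[0,0,8],[0,0,8],[0,0,1],[0,0,0]],"rotation":[[0,0,0],[0,0,0],[0,0,0],[0,0,0]],"claw":[0,0,0,0]}'
```

```text
time: 13.35
tool_pos: [461.1, 9.2, 96.0]
tcp_rot: [-179.9, 0.5, 4.5]
ft_force: [-1.0, 0.4, -0.0]
finger_gap: -0.4
time: 13.75
tool_pos: [464.6, 8.7, 84.3]
tcp_rot: [180.0, -0.0, 4.4]
ft_force: [-0.0, -0.1, -0.3]
finger_gap: -0.0
```

```bash
python3 -m creep '{"translation":[[-2,-3,0],[-1,-3,0],[0,-3,0],[0,-3,0],[0,0,0]],"rotation":[[0,0,0],[0,0,0],[0,0,0],[0,0,0],[0,0,0]],"claw":[0,0,0,0,0]}'
python3 -m creep '{"translation":[[0,-2,0],[0,-1,0],[0,0,0]],"rotation":[[0,0,0],[0,0,0],[0,0,0]],"claw":[0,0,0]}'
python3 -m creep '{"translation":[[0,-2,0],[0,0,0],[0,0,0]],"rotation":[[0,0,0],[0,0,0],[0,0,0]],"claw":[0,0,0]}'
```

```text
time: 14.25
tool_pos: [460.5, 20.7, 84.0]
tcp_rot: [180.0, -0.0, 4.4]
ft_force: [-0.1, -1.2, 0.3]
finger_gap: -0.0
time: 14.55
tool_pos: [460.8, 23.1, 84.2]
tcp_rot: [179.9, -0.1, 4.4]
ft_force: [2.9, -4.7, -0.7]
finger_gap: 0.1
time: 14.85
tool_pos: [460.9, 24.4, 84.2]
tcp_rot: [179.9, -0.1, 4.4]
ft_force: [4.8, -6.4, -2.1]
finger_gap: -0.3
```

```bash
python3 -m creep '{"translation":[[0,-2,0],[0,0,0],[0,0,0]],"rotation":[[0,0,0],[0,0,0],[0,0,0]],"claw":[0,0,0]}'
python3 -m creep '{"translation":[[0,-2,0],[0,0,0],[0,0,0]],"rotation":[[0,0,0],[0,0,0],[0,0,0]],"claw":[0,0,0]}'
```

```text
time: 15.15
tool_pos: [461.0, 24.9, 84.3]
tcp_rot: [179.7, -0.1, 4.4]
ft_force: [5.4, -14.9, -1.6]
finger_gap: -0.0
time: 15.45
tool_pos: [460.9, 25.3, 84.2]
tcp_rot: [179.6, -0.1, 4.3]
ft_force: [5.5, -23.0, -3.2]
finger_gap: -0.0
```

At the stop again. I'll relax the push, check the force, then lift straight up.

```bash
python3 -m creep '{"translation":[[0,2,0],[0,2,0],[0,2,0],[0,1,0],[0,0,0]],"rotation":[[0,0,0],[0,0,0],[0,0,0],[0,0,0],[0,0,0]],"claw":[0,0,0,0,0]}'
python3 -m creep '{"translation":[[0,0,-4],[0,0,-10],[0,0,-30],[0,0,-40],[-20,0,-34],[-40,0,0],[0,0,0]],"rotation":[[0,0,0],[0,0,0],[0,0,0],[0,0,0],[0,0,0],[0,0,0],[0,0,0]],"claw":[0,0,0,0,0,0,0]}'
python3 - <<'E'
from h import *
s=save('wrist','wrist10')
save('scene','scene10');save('side','side10')
E
python3 - <<'E'
from h import *
def edge(n,rows,xr,side):
    s=load(n);hs=cv2.cvtColor(s['frame'],cv2.COLOR_RGB2HSV)
    m=((hs[...,0]>100)&(hs[...,0]<125)&(hs[...,1]>90))
    P=[]
    for r in rows:
        xs=np.where(m[r,xr[0]:xr[1]])[0]+xr[0]
        if len(xs): P.append(onz(s,(float(xs.max() if side=='L' else xs.min()),float(r)),88)[:2])
    P=np.array(P,np.float32);v=cv2.fitLine(P,cv2.DIST_HUBER,0,.01,.01).ravel();print(n,side,'angle',np.degrees(np.arctan2(v[1],v[0]))%180,v[2:])
edge('wrist10',range(25,150,3),(255,335),'L');edge('wrist10',range(25,150,3),(345,425),'R')
f=cv2.imread('pics/side10.png')[160:290,240:380];f=cv2.resize(f,None,fx=4.5,fy=4.5,interpolation=cv2.INTER_CUBIC);cv2.imwrite('pics/side10z.png',f)
E
```

```text
time: 15.95
tool_pos: [459.8, 22.7, 83.6]
tcp_rot: [-180.0, 0.0, 4.4]
ft_force: [-0.0, -0.2, -0.0]
finger_gap: -0.0
time: 16.65
tool_pos: [397.8, 18.0, 203.5]
tcp_rot: [180.0, -0.1, 4.4]
ft_force: [0.3, -0.7, 0.2]
finger_gap: 0.2
wrist10 L angle 4.717068 [496.902     34.689377]
wrist10 R angle 3.7714326 [499.74857   -4.490754]
```

View pics/wrist10.png

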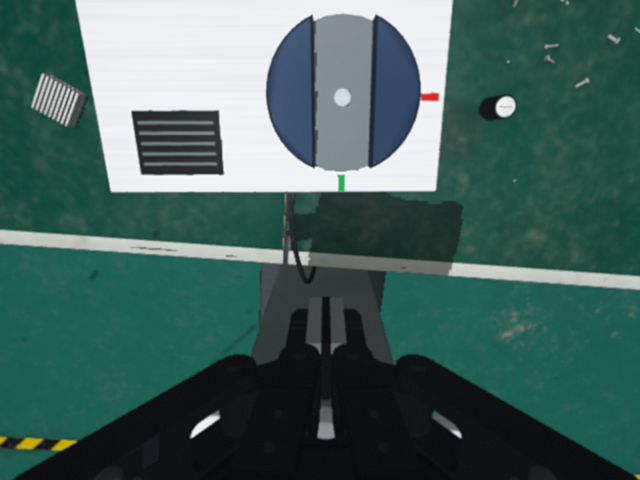

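View pics/side10z.png

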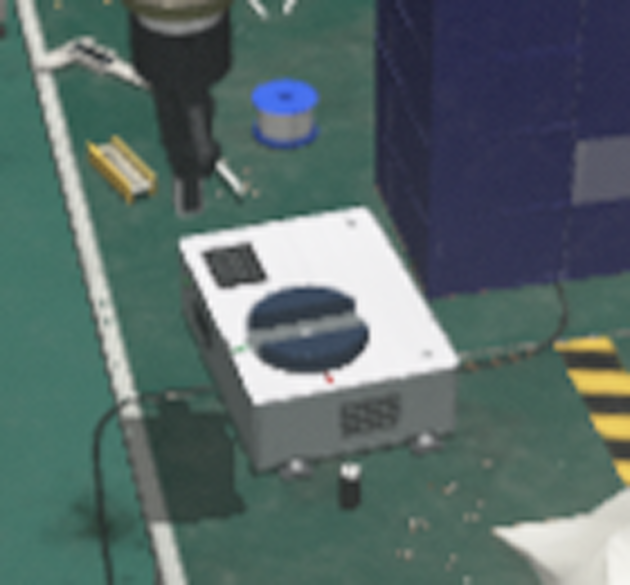

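The slot now lies at 4.2° in the world frame (box 4.4–4.6°), pointing at the green mark (341,182). The lid is flush, the heat sink and capacitor have not moved, and the gripper is clear. Handing in.

```bash
python3 -c "
from bench import *
print(hand_in())"
```

```text
the job is handed in; nothing more can be done
None
```

The lid is shut and the fastener is turned to its stop, by my last checks. I handed the job in at about 17 s, and no verdict was reported.

- **Lid:** I pressed it down on the rubber pad until it met solid contact at z = 72 mm with about 9 N. The later pictures show it flush.
- **Fastener:** I led it clockwise round to the stop with the closed fingertips in the slot.
    - **First try:** Backing out turned it back about 6° (measured 10° against 4.5° for the box), probably because the finger knuckles rubbed on the top of the dial.
    - **Second try:** I went back in about 3 mm higher, pushed to the stop again (23 N, no further movement), released the force and lifted straight out.
- **Final picture:** The slot lies at 4.2° and the box at about 4.5°, so the dial has turned about 90° and points at the green mark.
- **Surroundings:** The gripper is clear and the wrist force is near zero. The heat sink, capacitor, spool and driver look unmoved. I did not look again at the fan or the brick, which the arm only passed over at 300 mm.

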